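Clip the grout brush onto the snap hook to dry

TASK

Hang the wet grout brush up to dry: pick it up by its handle, push the steel loop on the handle against the yellow sprung gate of the snap hook until it passes inside, and slide it along behind the hook's nose so that the brush hangs from the nose with the gate sprung shut behind it. Be gentle with the hook, work the gate with the loop and not with the gripper, and leave the other things on the ledge where they are.

Things in the scene. Friction and masses are not known exactly. Their poses are not given: they have to be found in the camera images.
- brush_grip (a point): Hold point of the 0.22 kg black grout brush, on the handle's axis, 180 mm above the bristle tips it stands on; x points out of the handle to the steel loop, z up. Handle: upright bar 24 mm (x) by 20 mm (y), top 24 mm above this point; hold it across y. Head at the bottom: x -12 to +78 mm, 36 mm wide, 40 mm high.
- loop_bar (a point): Middle of the upright front bar of the brush's D-shaped steel loop, 38 mm in front (+x) of the handle's axis and 45 mm below brush_grip, same axes. The loop lies in the x-z plane: 5 mm round front bar, two 5 mm round arms 11 mm above and below this point running back to the handle's collar. Clear hole 17 mm high, 21 mm long.
- stand: Drying stand fixed to the ledge; origin on the ledge under its 20 mm post (202 mm high). Foot 150 mm square, 10 mm thick. x points from the snap hook to the post, y to the left when looking along x. The hook lies level 190 mm up; its shank is clamped in the stand's sleeve at an unknown depth. The hook must not be pushed with more than 15 N.
- sleeve_mouth (a point): Open end of the 17 mm sleeve, on its axis, 60 mm in front (-x) of the post, at the hook's height; stand's axes. The hook's nose line (u = 0) lies 38 to 82 mm in front of it, different every time: find it by touch. With v along y from the axis: nose, 6 mm round, along v, tip at v = -8 mm, bending at v = -22 to -33 mm round to the back bar at u = 27 mm.
- gate (a joint): Yellow sprung gate, rad: 0 shut, 0.54 fully in. Shut, it is a 5 mm bar at u = 0 from its pivot at v = 36 to its free end at v = -6 mm. The loop bar pushed along x at v = 0 meets it at u = -5 mm, 2 N starts it, 5 N near its stop at u = 15 mm. Behind the nose the bar has room at u 6 to 18, v -11 to -27 mm. Shuts by itself.
There are look-alikes about, which are no part of the job. There is more than one size of the part that bears brush_grip; the job needs the middle-sized.

How it is judged:
By the outcome, as a careful person would: the job done as asked, in the order asked, and still so for the second after the job is handed in, with the robot touching nothing.
It also fails if it takes over 58 s, if anything falls off the work surface, if the arm or the gripper's body presses on something with over 40 N, if the wrist force passes 120 N, or if a joint passes its speed limit or range.

ROBOT

A 6-joint arm with a two-finger parallel gripper is mounted at the origin on the work surface. World frame = base frame: x ahead of the robot, y to its left, z up, the work surface at z = 0. Lengths are in m, angles in rad, forces in N, time in s.
With the tool pointing down it reaches from about 0.3 to 0.85 m from the base axis. Payload 4.2 kg.
Tool frame: the origin (TCP) lies at the very end of the fingers, on their centre line; the grasp point (between the pads) lies 19 mm behind it; z points along the fingers, y is the line along which they close (so a half turn about z gives the same grasp; the last joint's range is limited). The gripper opens to 91 mm and grips with 3 to 60 N. Pads are 32 mm wide; open, the fingers measure 118 mm over their backs; the gripper's body (76 mm by 178 mm) begins 60 mm behind the grasp point.
Start: joints at [-1.166, 0.32, 1.565, -0, 1.257, -0.02], TCP at [0.237, -0.524, 0.214] pointing down, gripper open.
Joint ranges: [-3.11, 3.11], [-0.84, 2.01], [0.21, 2.61], [-1.34, 4.49], [0.05, 2.63], [-2.56, 2.56]. Speed limits (rad/s): [2.57, 2.57, 3.14, 3.14, 3.14, 3.14].

INTERFACE

Orientations are given as a unit quaternion [w, x, y, z].
In Python, from rig import monitor, optics, r gives the robot as it stands.
- The arm moves only by the shell command python3 -m creep 'ROWS' [OPENING] [FORCE]. ROWS is JSON, a list of rows, each a list of 6 numbers: the shift along the tool's x, y, z in mm, then the turn, a rotation vector about the tool's x, y, z in degrees. In form: [[tx, ty, tz, rx, ry, rz], ...]. A call has exactly 10 rows; each row is the pose to reach, as a shift and turn from the pose commanded when the call began, along the tool's axes at that moment; what a row does not reach only later rows make up. A row lasts 1/8 s, in which the tool goes at most 62.5 mm and 10.7 degrees, less where a joint would pass 70% of its speed; a pose out of reach is approached as far as the arm can. A call with a gripper value outside its range is refused whole. OPENING is the closure, from 0 (fully open) to 1 (shut), set as the call begins (- or left out, the last holds). The fingers move at their own pace and stop on an object; FORCE is the grip in N (left out, the last holds). Time passes only in rows, so rows that repeat a pose let the fingers close, or fill a call up. It gives the time, the measured TCP pose, the force, the opening and the grip force at its end, in the units of the state.
- monitor.sense(): the state, without advancing time (a new reading comes with each control period).
- optics.get_image(name): name is "scene" or "top"; returns a dict with "pixels" (384x512x3 uint8, red, green, blue), "z_map" (384x512 float32, m along the optical axis (not along the pixel's ray), 0 where there is no reading), "intrinsics" (3x3 intrinsics, pixels), "world_to_cam" (4x4, takes a point from world to camera coordinates). Camera axes: x right, y up, looking along -z (the intrinsics and any distortion apply to the point x, -y, -z); pixel columns grow to the right and rows downward; lengths in m; the calibration is good to about 2 mm. A picture is of the moment at which its call begins.
- r.finish_job(): hands the job in; it is judged then, once.
The state is a dict: "time": time; "q": joint angles; "joint_velocities": joint speeds; "joint_torque": joint torques, N m; "ee_pos": TCP position; "tool_rot": TCP orientation; "ft_force": force on the tool from outside, world axes, zero at the start; "moment": the same for the moment, N m; "width": opening from 0.0 (shut) to 1.0 (fully open); "grasp_force": force on a finger pad.
Only numpy, scipy, OpenCV 4.12 (cv2) and the standard library are available. Lean on these libraries where they do the work, as an engineer would, in place of code of your own. Each camera call takes 0.05 s, during which the arm holds its last target. There are 200 camera calls.

## Working session

There is one attempt and no reset: what is moved stays moved. The work goes in short steps, Python scripts to look and compute and a shell command to move; the robot and the scene stay as the last step left them, time stands still between calls to the robot, and variables do not carry over. Pictures are saved under pics/ and viewed, at most 10 in all, crops included, and the job is handed in when it is done.

```bash
ls; mkdir -p pics; cat > h.py <<'E'
import numpy as np,cv2,sys
sys.path.insert(0,'.')
from rig import monitor,optics,r
def grab(n,f):
    d=optics.get_image(n); np.savez(f'pics/{f}.npz',**{k:np.array(d[k]) for k in ('pixels','z_map','intrinsics','world_to_cam')})
    cv2.imwrite(f'pics/{f}.png',d['pixels'][:,:,::-1]); return d
def load(f): return dict(np.load(f'pics/{f}.npz'))
def cloud(d):
    K=d['intrinsics'];z=d['z_map'];v,u=np.mgrid[:z.shape[0],:z.shape[1]]
    c=np.stack([(u-K[0,2])/K[0,0]*z,-(v-K[1,2])/K[1,1]*z,-z,np.ones_like(z)],-1)
    P=(c@np.linalg.inv(d['world_to_cam']).T)[...,:3]; P[z==0]=np.nan; return P
def ray(d,u,v,h):
    K=d['intrinsics'];T=np.linalg.inv(d['world_to_cam']);o=T[:3,3]
    w=T[:3,:3]@np.array([(u-K[0,2])/K[0,0],-(v-K[1,2])/K[1,1],-1.]);return o+w*(h-o[2])/w[2]
def pix(d,p):
    c=d['world_to_cam']@np.r_[p,1];K=d['intrinsics'];return K[0,0]*c[0]/-c[2]+K[0,2],K[1,1]*-c[1]/-c[2]+K[1,2]
E
python3 - <<'E'
from h import *
a=grab('scene','s0');b=grab('top','t0')
for d in(a,b):print(d['intrinsics'].round(1).tolist(),np.linalg.inv(d['world_to_cam']).round(3).tolist(),[k for k in d])
cv2.imwrite('pics/both.png',cv2.resize(np.vstack([a['pixels'],b['pixels']])[:,:,::-1],None,fx=.78,fy=.78))
print(monitor.sense())
E
```

```text
pics
[[412.0, 0.0, 254.3], [0.0, 412.0, 190.4], [0.0, 0.0, 1.0]] [[0.579, -0.688, 0.437, 1.013], [0.815, 0.479, -0.325, -0.361], [0.014, 0.544, 0.839, 1.028], [0.0, 0.0, 0.0, 1.0]] ['pixels', 'z_map', 'intrinsics', 'world_to_cam']
[[466.1, 0.0, 263.7], [0.0, 466.1, 198.6], [0.0, 0.0, 1.0]] [[0.032, 0.973, -0.228, 0.29], [-0.999, 0.03, -0.011, -0.018], [-0.004, 0.229, 0.974, 1.215], [0.0, 0.0, 0.0, 1.0]] ['pixels', 'z_map', 'intrinsics', 'world_to_cam']
{'time': 0.1, 'q': array([-1.16602557e+00,  3.20214644e-01,  1.56559277e+00, -7.48218268e-06,
        1.25738580e+00, -2.00091131e-02]), 'joint_velocities': array([-0.00038702, -0.00183521, -0.00303287, -0.00065725,  0.00101528,
        0.00054991]), 'joint_torque': array([ 2.74403565e-04, -4.13331521e+01, -2.32509989e+01,  7.28624873e-02,
        4.22004447e-02, -4.47728485e-05]), 'ee_pos': array([ 0.2367785 , -0.52347191,  0.21319813]), 'tool_rot': array([-7.84835296e-04,  9.77529359e-01,  2.10797797e-01, -1.56502755e-04]), 'ft_force': array([ 1.05244139,  0.45312168, -0.20063663]), 'moment': array([0.02209918, 0.00181512, 0.0410012 ]), 'grasp_force': 0.0, 'width': 0.9953245867618973}
```

View pics/both.png

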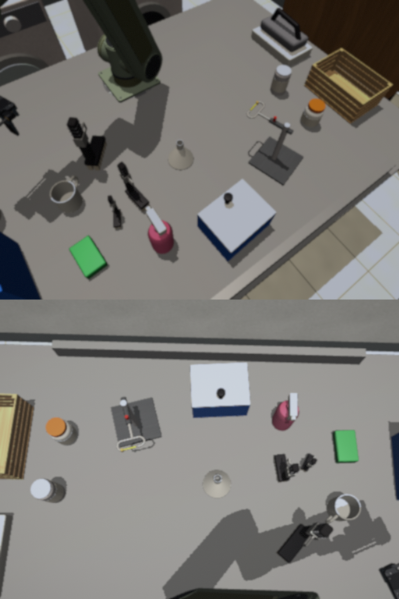

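The overview shows three black brushes: in the scene view at full-size px (100,175), (168,238) and (147,270), and in the top view at about (390,305) and (360-400,210). The stand is at scene (350,190) and top (170,150). Next I'll take a close crop and measure heights.

```bash
python3 - <<'E'
from h import *
a=load('s0');b=load('t0')
c1=cv2.resize(a['pixels'][130:310,70:230],None,fx=2.4,fy=2.4,interpolation=3)
c2=cv2.resize(b['pixels'][180:350,340:480],None,fx=2.4,fy=2.4,interpolation=3)
c3=cv2.resize(a['pixels'][115:245,300:400],None,fx=2.4,fy=2.4,interpolation=3)[:165*2]
c4=cv2.resize(b['pixels'][110:210,130:220],None,fx=2.4,fy=2.4,interpolation=3)
H=560
im=np.zeros((H+40,800,3),np.uint8)
im[:432,:384]=c1;im[:408,384:720]=c2[:408,:336]
cv2.imwrite('pics/c1.png',im[:440,:,::-1])
im=np.zeros((330,480,3),np.uint8);im[:c3.shape[0],:240]=c3;im[:240,250:250+216]=c4
cv2.imwrite('pics/c2.png',cv2.resize(im[:,:,::-1],None,fx=1.6,fy=1.6))
# black tall comps in scene
for n,d in(('s',a),('t',b)):
    P=cloud(d);m=((d['pixels'].max(2)<70)&(P[...,2]>0.03)&(P[...,0]>0.25)).astype(np.uint8)
    k,l,st,ce=cv2.connectedComponentsWithStats(m)
    for i in range(1,k):
        if st[i,4]>25:
            Q=P[l==i];hi=Q[Q[:,2]>np.nanmax(Q[:,2])-.012];print(n,st[i].tolist(),'top',Q[:,2].max().round(3),hi.mean(0).round(3),'all',Q.mean(0).round(3))
E
```

```text
s [490, 0, 22, 16, 183] top 0.076 [0.356 1.376 0.069] all [0.345 1.375 0.047]
s [370, 26, 16, 26, 221] top 0.164 [0.271 0.695 0.159] all [0.285 0.695 0.135]
s [359, 47, 36, 19, 283] top 0.102 [0.31  0.677 0.095] all [0.306 0.669 0.083]
s [351, 65, 19, 16, 34] top 0.039 [0.298 0.624 0.033] all [0.298 0.624 0.033]
s [409, 66, 87, 53, 1126] top 0.117 [0.587 0.78  0.11 ] all [0.578 0.779 0.08 ]
s [400, 86, 66, 52, 267] top 0.117 [0.609 0.61  0.11 ] all [0.607 0.61  0.107]
s [397, 92, 65, 52, 281] top 0.092 [0.61  0.61  0.083] all [0.606 0.61  0.079]
s [349, 96, 21, 19, 130] top 0.106 [0.443 0.47  0.099] all [0.435 0.465 0.079]
s [395, 98, 64, 52, 281] top 0.063 [0.608 0.61  0.055] all [0.609 0.611 0.05 ]
s [471, 112, 30, 27, 94] top 0.105 [0.729 0.784 0.101] all [0.729 0.736 0.069]
s [387, 148, 7, 10, 41] top 0.054 [0.622 0.442 0.048] all [0.622 0.442 0.042]
s [86, 151, 50, 63, 1408] top 0.277 [ 0.33  -0.319  0.272] all [ 0.323 -0.308  0.138]
s [345, 153, 29, 49, 355] top 0.209 [0.655 0.229 0.2  ] all [0.671 0.232 0.141]
s [151, 208, 40, 61, 714] top 0.208 [ 0.503 -0.263  0.203] all [ 0.
[... 1068 characters left out ...]
] all [0.662 0.232 0.124]
t [506, 171, 6, 57, 210] top 0.06 [ 0.631 -0.639  0.053] all [ 0.599 -0.639  0.041]
t [352, 199, 19, 34, 455] top 0.143 [ 0.497 -0.249  0.137] all [ 0.527 -0.251  0.053]
t [389, 203, 16, 16, 104] top 0.139 [ 0.533 -0.332  0.134] all [ 0.533 -0.331  0.094]
t [370, 211, 13, 12, 114] top 0.209 [ 0.496 -0.259  0.204] all [ 0.496 -0.257  0.197]
t [421, 254, 10, 16, 79] top 0.075 [ 0.412 -0.409  0.068] all [ 0.413 -0.41   0.052]
t [447, 263, 13, 17, 101] top 0.078 [ 0.395 -0.48   0.071] all [ 0.393 -0.479  0.053]
t [4, 277, 7, 40, 65] top 0.041 [0.299 0.625 0.034] all [0.299 0.625 0.034]
t [355, 286, 71, 43, 1323] top 0.28 [ 0.324 -0.316  0.274] all [ 0.303 -0.294  0.118]
```

View pics/c1.png

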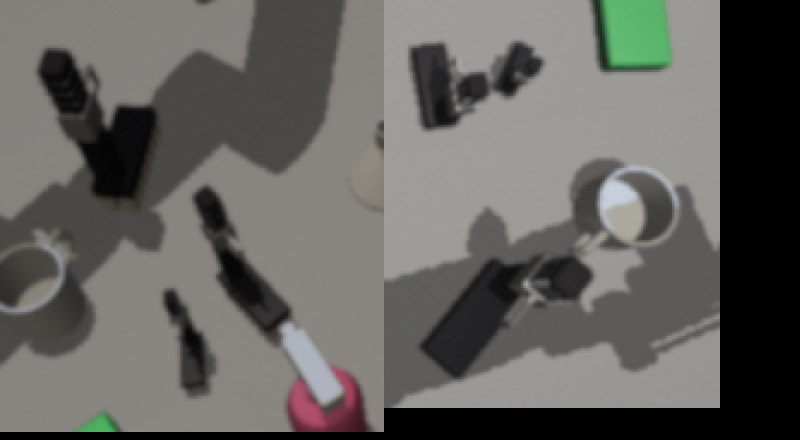

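View pics/c2.png

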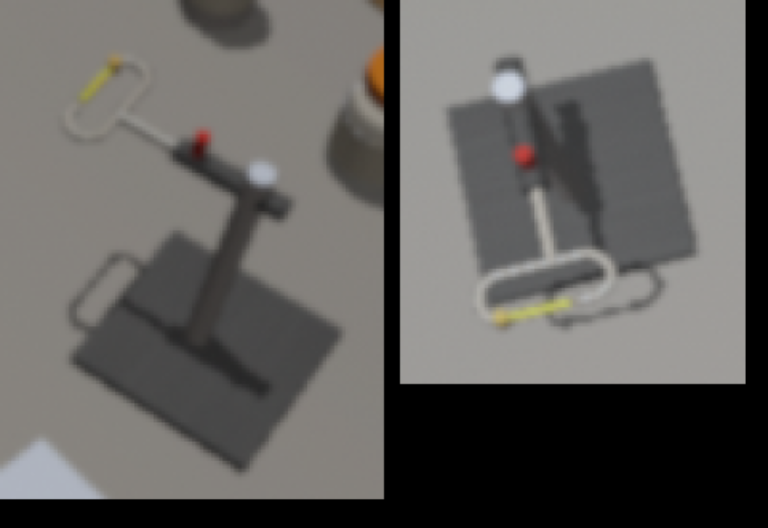

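The crops confirm the candidates: large brush at scene (100,175) with its top at 277 mm, middle at (165,225) with its top about 204 mm, and small at (145,262) with its top about 137 mm. The middle one matches the 204 mm in the description. The hook's gate is yellow and its pivot is at top px (170,192). Now I'll measure the poses of the brush and the stand.

```bash
python3 - <<'E'
from h import *
D={'s':load('s0'),'t':load('t0')}
for n,d in D.items():
    P=cloud(d);px=d['pixels'].astype(int)
    x,y,z=P[...,0],P[...,1],P[...,2]
    near=(np.hypot(x-.51,y+.26)<.13)&(px.max(2)<75)&(np.hypot(x-.54,y+.334)>.045)
    for lo,hi in((.03,.046),(.10,.19),(.193,.215)):
        m=near&(z>lo)&(z<hi);Q=P[m]
        if len(Q)>4:
            print(n,lo,len(Q),Q.mean(0).round(4),[np.round(k,4) for k in cv2.minAreaRect(Q[:,:2].astype(np.float32)*1000)])
    # stand foot
    m=(np.hypot(x-.67,y-.21)<.16)&(z>.004)&(z<.016)&(px.max(2)<110);Q=P[m]
    print(n,'foot',len(Q),[np.round(k,2) for k in cv2.minAreaRect(Q[:,:2].astype(np.float32)*1000)])
    near=(np.hypot(x-.63,y-.23)<.16)
    m=(z>.197)&(z<.22)&near&(px.min(2)>120)
    print(n,'cap/bright',P[m].mean(0).round(4) if m.any() else 0,m.sum())
    hsv=cv2.cvtColor(d['pixels'],cv2.COLOR_RGB2HSV)
    box=np.zeros(z.shape,bool)
    if n=='s':box[120:250,300:400]=1
    else: box[100:215,130:220]=1
    for nm,lo,hi in(('yel',24,35),('org',12,22),('red',0,8)):
        m=box&(hsv[...,0]>=lo)&(hsv[...,0]<=hi)&(hsv[...,1]>130)&(hsv[...,2]>90)
        v,u=np.where(m)
        if len(u): print(n,nm,len(u),u.mean().round(1),v.mean().round(1),ray(d,u.mean(),v.mean(),.19).round(4),'depthpts',np.nanmedian(P[m],0).round(3),'ends',[ray(d,u[i],v[i],.19).round(3).tolist() for i in (u.argmin(),u.argmax())])
    m=box&(z>.175)&(z<.215)
    Q=P[m];print(n,'hookpts',m.sum());np.save(f'pics/hook_{n}.npy',Q)
E
```

```text
s 0.03 385 [ 0.5418 -0.2573  0.0396] [array([ 535.3959, -257.4767]), array([87.3781, 35.004 ]), np.float64(8.4256)]
s 0.1 176 [ 0.5108 -0.264   0.1507] [array([ 513.9676, -260.1761]), array([47.5796, 20.333 ]), np.float64(29.3746)]
s 0.193 83 [ 0.5033 -0.2629  0.2018] [array([ 501.7371, -262.9647]), array([22.9383, 17.389 ]), np.float64(11.6387)]
s foot 2155 [array([675.91, 241.12]), array([169.24, 153.6 ]), np.float64(16.38)]
s cap/bright [0.6741 0.2409 0.2115] 37
s yel 6 324.7 136.3 [0.5425 0.2168 0.19  ] depthpts [0.543 0.215 0.192] ends [[0.546, 0.205, 0.19], [0.539, 0.232, 0.19]]
s org 37 395.9 133.4 [0.644  0.3811 0.19  ] depthpts [0.611 0.457 0.109] ends [[0.535, 0.239, 0.19], [0.635, 0.402, 0.19]]
s red 9 352.1 150.7 [0.6203 0.2438 0.19  ] depthpts [0.631 0.225 0.214] ends [[0.617, 0.243, 0.19], [0.62, 0.247, 0.19]]
s hookpts 477
t 0.03 353 [ 0.5358 -0.2504  0.0404] [array([ 529.1647, -254.3867]), array([87.4641, 34.6964]), np.float64(9.28)]
t 0.1 73 [ 0.4949 -0.2516  0.146 ] [array([ 494.6109, -251.5864]), array([27.598 , 13.3066]), np.float64(35.5104)]
t 0.193 90 [ 0.4959 -0.2588  0.2031] [array([ 496.2667, -259.2633]), array([20.6993, 18.9928]), np.float64(4.8455)]
t foot 2231 [array([669.46, 239.38]), array([174.61, 147.84]), np.float64(16.44)]
t cap/bright [0.6601 0.2361 0.2095] 73
t red 19 161.8 150.2 [0.6379 0.2338 0.19  ] depthpts [0.63  0.227 0.215] ends [[0.641, 0.238, 0.19], [0.638, 0.229, 0.19]]
t hookpts 539
```

```bash
cat >> h.py <<'E'
from scipy.spatial.transform import Rotation as Ro
def row(p,yaw,s=None):
    """tool-frame row to reach TCP p (m) with tool pointing down, tool x at yaw deg"""
    s=s or monitor.sense();q=s['tool_rot'];R=Ro.from_quat([q[1],q[2],q[3],q[0]])
    T=Ro.from_matrix(np.array([[np.cos(yaw),np.sin(yaw),0],[np.sin(yaw),-np.cos(yaw),0],[0,0,-1]]))if 0 else Ro.from_euler('z',yaw,degrees=True)*Ro.from_euler('x',180,degrees=True)
    return (R.inv().apply(np.array(p)-s['ee_pos'])*1000).round(1),(R.inv()*T).as_rotvec(degrees=True).round(1)
E
python3 - <<'E'
from h import *
for n in 'st':
    d=load(n+'0');px=d['pixels'].astype(int);hsv=cv2.cvtColor(d['pixels'],cv2.COLOR_RGB2HSV)
    x0,x1,y0,y1=(300,362,125,195) if n=='s' else (150,200,125,200)
    sub=lambda m:np.argwhere(m[y0:y1,x0:x1])[:,::-1]+[x0,y0]
    u=sub((hsv[...,0]>=23)&(hsv[...,0]<=35)&(hsv[...,1]>100)&(hsv[...,2]>80)) 
    W=np.array([ray(d,*p,.19)[:2] for p in u])*1000
    if len(W):
        vx,vy,a,b=cv2.fitLine(W.astype(np.float32),2,0,.01,.01).ravel();print(n,'yellow',len(u),W.mean(0).round(1),np.degrees(np.arctan2(vy,vx)).round(1),W.min(0),W.max(0))
    u=sub((hsv[...,0]>=10)&(hsv[...,0]<=22)&(hsv[...,1]>130)&(hsv[...,2]>120)) ;print(n,'orange',len(u),u.mean(0),ray(d,*u.mean(0),.19).round(4))
    u=sub((px[...,2]>px[...,0]+8)&(px.min(2)>150));print(n,'cap',len(u),u.mean(0),ray(d,*u.mean(0),.202).round(4))
    u=sub((px[...,0]>px[...,1]+60)&(px[...,2]<90)&(hsv[...,0]<8));print(n,'red',len(u),u.mean(0),ray(d,*u.mean(0),.208).round(4))
print(row([.499,-.261,.30],8.8))
E
```

```text
s yellow 24 [542.1 219. ] -74.8 [536.09777992 200.49140666] [548.14517785 236.28269599]
s orange 1 [329. 131.] [0.535  0.2386 0.19  ]
s cap 0 [nan nan] [nan nan nan]
s red 10 [352.3 150.3] [0.6281 0.232  0.208 ]
t yellow 23 [541.2 222.3] -74.6 [535.46268902 203.09970405] [545.93271362 241.11945635]
t orange 0 [nan nan] [nan nan nan]
t cap 51 [157.56862745 132.03921569] [0.6775 0.2444 0.202 ]
t red 19 [161.78947368 150.        ] [0.6322 0.2295 0.208 ]
(array([ 347.1, -131.2,  -86.6]), array([-0.1,  0. , 15.5]))<stdin>:11: RuntimeWarning: Mean of empty slice.
  ret = um.true_divide(
<stdin>:10: RuntimeWarning: Mean of empty slice.
```

```bash
python3 -m creep '[[0,0,-50,0,0,0],[0,0,-95,0,0,0],[50,-19,-95,0,0,3],[100,-38,-95,0,0,6],[155,-58,-95,0,0,9],[210,-79,-95,0,0,12],[265,-100,-95,0,0,15.5],[315,-119,-95,0,0,15.5],[347,-131,-90,0,0,15.5],[347,-131,-90,0,0,15.5]]' 0 25; python3 - <<'E'
from h import *
a=grab('scene','s1');b=grab('top','t1')
c1=cv2.resize(a['pixels'][90:280,110:250],None,fx=3,fy=3,interpolation=3);c2=cv2.resize(b['pixels'][130:300,300:420],None,fx=3,fy=3,interpolation=3)
im=np.zeros((570,800,3),np.uint8);im[:,:420]=c1;im[:510,425:785]=c2
cv2.imwrite('pics/c3.png',im[:,:,::-1]);print(monitor.sense()['ee_pos'],row([.499,-.261,.161],8.8))
E
```

```text
time: 1.35
ee_pos: [0.5001, -0.2597, 0.3029]
tool_rot: [-0.001, 0.997, 0.079, -0.001]
ft_force: [-1.2, -1.2, -0.0]
width: 1.002
grasp_force: 0.0
[ 0.49875994 -0.26163804  0.30355971] (array([  0.5,  -0.6, 142.6]), array([-0. ,  0.1,  0.1]))
```

View pics/c3.png

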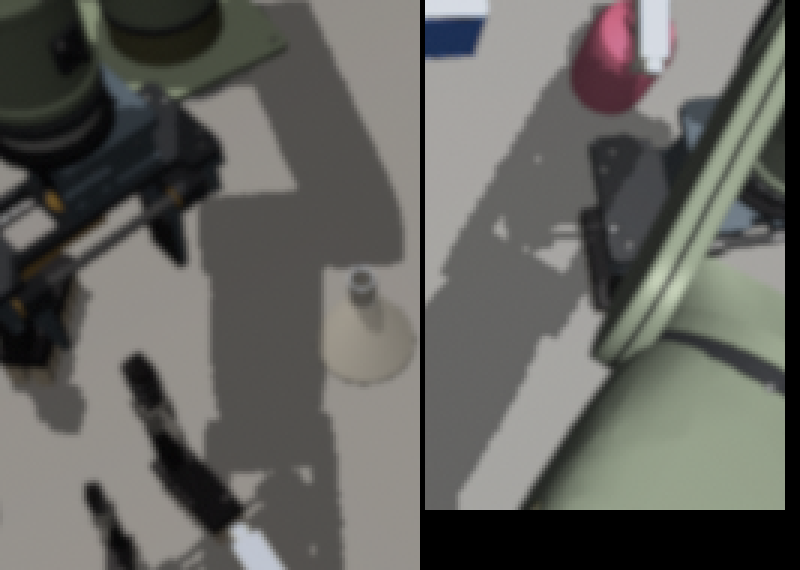

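The scene crop shows the open fingers at crop (175,235) and (50,320), with the middle brush's top at (140,365), which is full-frame (157,212), directly below them. I'll check the projection before descending.

```bash
python3 - <<'E'
from h import *
print(pix(load('s0'),[.499,-.261,.204]),pix(load('t0'),[.499,-.261,.204]))
for n in 'st':
    d=load(n+'0');P=cloud(d);m=(np.hypot(P[...,0]-.5,P[...,1]+.26)<.03)&(P[...,2]>.197)
    v,u=np.where(m);print(n,len(u),u.min(),u.max(),v.min(),v.max(),ray(d,u.mean(),v.mean(),.203))
E
```

```text
(np.float64(155.5480730657032), np.float64(211.05649969565997)) (np.float64(378.80547628141284), np.float64(214.36090851710514))
s 82 150 161 207 217 [ 0.50147606 -0.262176    0.203     ]
t 100 373 383 210 220 [ 0.49739163 -0.26001705  0.203     ]
```

```bash
python3 -m creep '[[0,0,25,0,0,0],[0,0,50,0,0,0],[0,0,75,0,0,0],[0,0,100,0,0,0],[0,0,120,0,0,0],[0,0,135,0,0,0],[0,0,142,0,0,0],[0,0,142.6,0,0,0],[0,0,142.6,0,0,0],[0,0,142.6,0,0,0]]' 0 25
```

```text
time: 2.7
ee_pos: [0.4995, -0.2617, 0.1621]
tool_rot: [0.0, 0.997, 0.077, 0.001]
ft_force: [0.2, 0.3, 1.0]
width: 0.998
grasp_force: 0.0
```

```bash
python3 -m creep '[[0,0,0,0,0,0],[0,0,0,0,0,0],[0,0,0,0,0,0],[0,0,0,0,0,0],[0,0,0,0,0,0],[0,0,0,0,0,0],[0,0,0,0,0,0],[0,0,0,0,0,0],[0,0,0,0,0,0],[0,0,0,0,0,0]]' 1 45; python3 -m creep '[[0,0,-3,0,0,0],[0,0,-10,0,0,0],[0,0,-25,0,0,0],[0,0,-45,0,0,0],[0,0,-70,0,0,0],[0,0,-95,0,0,0],[0,0,-120,0,0,0],[0,0,-140,0,0,0],[0,0,-150,0,0,0],[0,0,-150,0,0,0]]' ; python3 - <<'E'
from h import *
s=monitor.sense()
print(s['ft_force'],s['width']*91,s['grasp_force'])
print(row([.499,-.15,.31],8),row([.46,.0,.31],8.8),row([.43,.177,.31],15.3))
E
```

```text
time: 3.95
ee_pos: [0.4991, -0.2616, 0.1613]
tool_rot: [0.0, 0.997, 0.077, -0.0]
ft_force: [-0.3, -0.5, 1.2]
width: 0.217
grasp_force: 45.0
time: 5.2
ee_pos: [0.4993, -0.2616, 0.3122]
tool_rot: [0.001, 0.997, 0.077, 0.001]
ft_force: [0.7, -0.1, -2.7]
width: 0.219
grasp_force: 45.0
[ 0.68471483 -0.14907629 -2.66002278] 19.93851425323637 44.999016523361206
(array([  16.8, -110.4,    2.1]), array([ 0.1, -0.1,  0.8])) (array([   1.3, -264.6,    1.9]), array([ 0.1, -0.1,  0. ])) (array([  -1.1, -444.1,    1.7]), array([ 0.1, -0.1, -6.5]))
```

```bash
python3 - <<'E'
from h import *
P=cloud(load('t0'));x,y,z=P[...,0],P[...,1],P[...,2]
m=(x>.38)&(x<.65)&(y>-.19)&(y<.14);print('max height in corridor',np.nanmax(z[m]),P[m][np.nanargmax(z[m])])
E
```

```text
max height in corridor 0.11534163143248266 [ 0.46724864 -0.05107784  0.11534163]
```

```bash
python3 -m creep '[[0,-25,0,0,0,0],[0,-70,0,0,0,0],[0,-125,0,0,0,-1],[0,-180,0,0,0,-2],[0,-235,0,0,0,-3],[0,-290,0,0,0,-4],[0,-345,0,0,0,-5],[0,-400,0,0,0,-6],[-1,-432,0,0,0,-6.5],[-1,-444,0,0,0,-6.5]]'; python3 -m creep '[[0,0,0,0,0,0],[0,0,0,0,0,0],[0,0,3,0,0,0],[0,0,10,0,0,0],[0,0,20,0,0,0],[0,0,30,0,0,0],[0,0,38,0,0,0],[0,0,42,0,0,0],[0,0,42,0,0,0],[0,0,42,0,0,0]]';python3 - <<'E'
from h import *
a=grab('scene','s2');b=grab('top','t2')
c1=cv2.resize(a['pixels'][80:260,230:370],None,fx=3,fy=3,interpolation=3);c2=cv2.resize(b['pixels'][110:290,120:240],None,fx=3,fy=3,interpolation=3)
im=np.zeros((545,800,3),np.uint8);im[:540,:420]=c1;im[:540,425:785]=c2
cv2.imwrite('pics/c4.png',im[:,:,::-1]);s=monitor.sense();print(s['ee_pos'],s['ft_force'])
for n,d in(('s',a),('t',b)): print(n,'loop exp',pix(d,s['ee_pos']+[.038*.9646,.038*.2639,-.026]))
E
```

```text
time: 6.45
ee_pos: [0.4281, 0.1789, 0.3106]
tool_rot: [0.0, 0.991, 0.135, -0.001]
ft_force: [0.5, -0.9, -3.0]
width: 0.214
grasp_force: 45.0
time: 7.7
ee_pos: [0.4302, 0.1772, 0.2697]
tool_rot: [-0.0, 0.991, 0.133, 0.0]
ft_force: [-0.3, 0.1, -2.4]
width: 0.219
grasp_force: 45.0
[0.43015482 0.17712435 0.26967395] [-0.19491668 -0.41164731 -2.35308455]
s loop exp (np.float64(300.30181430119535), np.float64(109.50880551626476))
t loop exp (np.float64(171.6729356735047), np.float64(219.08426481231103))
```

View pics/c4.png

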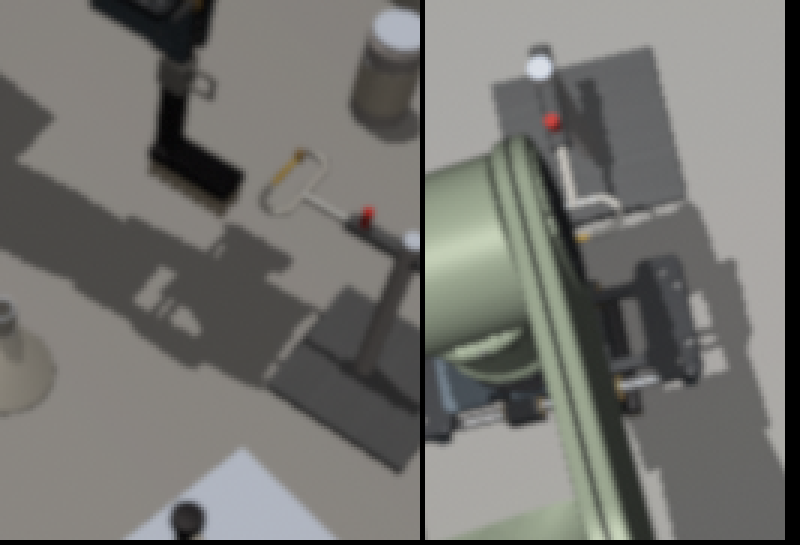

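The scene crop shows the loop of the held brush at crop (212,85), which is full-frame (300.7,108.3) and agrees with the predicted (300.3,109.5). The hook is ahead with its gate at crop (290,168). Next I'll get the hook's axis from the shank and ring outline.

```bash
python3 - <<'E'
from h import *
o=np.array([.545,.208]);
for yaw in (15.3,):
  c,s_=np.cos(np.radians(yaw)),np.sin(np.radians(yaw));M=np.array([[c,s_],[-s_,c]])
  for n in 'st':
    d=load(n+'0');hsv=cv2.cvtColor(d['pixels'],cv2.COLOR_RGB2HSV).astype(int)
    v,u=np.mgrid[:384,:512];W=np.array([ray(d,a,b,.19)[:2] for a,b in zip(u.ravel(),v.ravel())]);uv=((W-o)@M.T*1000).reshape(384,512,2)
    bg=cv2.medianBlur(d['pixels'],21).astype(int).max(2)
    br=hsv[...,2];U,V=uv[...,0],uv[...,1]
    w=np.clip(br-bg-12,0,None)
    m=(U>34)&(U<66)&(abs(V)<14)&(w>0)
    if m.sum()>3:
        A=np.polyfit(U[m],V[m],1,w=np.sqrt(w[m]));print(n,'shank V mean',np.average(V[m],weights=w[m]).round(1),'slope deg',np.degrees(A[0]).round(1),m.sum(),'at U',np.average(U[m],weights=w[m]).round(1))
    m=(U>-15)&(U<36)&(abs(V)<60)&((w>10)|(hsv[...,1]>100))
    m=m.astype(np.uint8);k,l,st,ce=cv2.connectedComponentsWithStats(m,connectivity=8);i=1+st[1:,4].argmax();q=l==i
    print(n,'ring V',V[q].min().round(1),V[q].max().round(1),'U',U[q].min().round(1),U[q].max().round(1),q.sum())
    y=q&(hsv[...,1]>110);print('  yellow U,V',U[y].mean().round(1),V[y].min().round(1),V[y].max().round(1), 'capV')
    m=(U>120)&(U<160)&(abs(V)<20)&(br>170);print('  cap',U[m].mean(),V[m].mean(),m.sum())
E
```

```text
s ring V -7.7 36.9 U -3.6 2.4 29
  yellow U,V -0.1 -6.0 35.1 capV
  cap 128.7134902511243 14.866895096901656 16
t shank V mean -2.9 slope deg 0.2 65 at U 50.1
t ring V -38.8 31.4 U 0.5 35.5 124<stdin>:17: RuntimeWarning: Mean of empty slice.
  ret = ret.dtype.type(ret / rcount)
Traceback (most recent call last):
ValueError: zero-size array to reduction operation minimum which has no identity
```

```bash
python3 - <<'E'
from h import *
print(row([.4938,.1945,.216],15.3))
E
```

```text
(array([65.9,  0.1, 53.7]), array([ 0., -0.,  0.]))
```

```bash
python3 -m creep '[[0,0,10,0,0,0],[0,0,25,0,0,0],[0,0,40,0,0,0],[3,0,50,0,0,0],[15,0,53.5,0,0,0],[30,0,53.5,0,0,0],[45,0,53.5,0,0,0],[57,0,53.5,0,0,0],[64,0,53.5,0,0,0],[66,0,53.5,0,0,0]]';python3 -m creep '[[0,0,0,0,0,0],[0,0,0,0,0,0],[0,0,0,0,0,0],[0,0,0,0,0,0],[0,0,0,0,0,0],[0,0,0,0,0,0],[0,0,0,0,0,0],[0,0,0,0,0,0],[0,0,0,0,0,0],[0,0,0,0,0,0]]'; python3 - <<'E'
from h import *
a=grab('scene','s3')
cv2.imwrite('pics/c5.png',cv2.resize(a['pixels'][95:195,270:370][:,:,::-1],None,fx=6,fy=6,interpolation=3));s=monitor.sense();print(s['ee_pos'],s['ft_force'],row([.4938,.1945,.216],15.3))
E
```

```text
time: 9.05
ee_pos: [0.4939, 0.1946, 0.2157]
tool_rot: [0.0, 0.991, 0.133, -0.0]
ft_force: [0.5, 0.1, -3.6]
width: 0.219
grasp_force: 45.0
time: 10.3
ee_pos: [0.4936, 0.1945, 0.2158]
tool_rot: [0.0, 0.991, 0.133, 0.0]
ft_force: [-0.6, 0.4, -2.8]
width: 0.215
grasp_force: 45.0
[0.4935905  0.19448291 0.21580327] [ 0.75167054 -0.8228237  -2.39518443] (array([ 0.2,  0. , -0.2]), array([0., 0., 0.]))
```

View pics/c5.png

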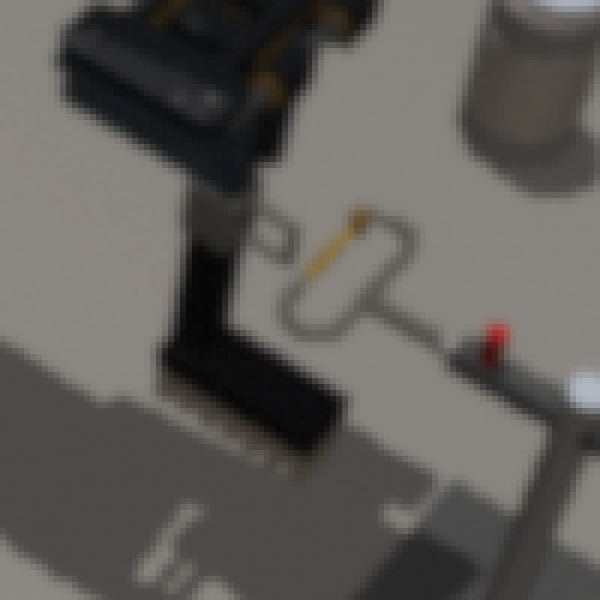

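The crop shows the loop bar at crop (293,246), just short of the yellow gate running from (305,280) to (360,215), and it looks slightly high or left of v=0. I'll check this numerically.

```bash
python3 - <<'E'
from h import *
d=load('s3');e=monitor.sense()['ee_pos'];ux=np.array([.9646,.2639,0]);vy=np.array([-.2639,.9646,0]);o=np.array([.545,.208,.19])
C=lambda p:(np.array(pix(d,p))-[270,95])*6+3
L=e+.038*ux-[0,0,.026]
for n,p in(('bar',L),('bartop',L+[0,0,.011]),('barbot',L-[0,0,.011]),('hand axis at loop z',e-[0,0,.026]),('g-6',o-.006*vy),('g36',o+.036*vy),('g0',o),('sh50',o+.05*ux),('back27',o+.027*ux),('nosebend',o-.033*vy+.0135*ux),('v+1mm',o+.001*vy),('z+1',o+[0,0,.001])):print(n,C(p).round(0))
E
```

```text
bar [292. 246.]
bartop [295. 229.]
barbot [288. 262.]
hand axis at loop z [222. 204.]
g-6 [312. 271.]
g36 [365. 216.]
g0 [320. 263.]
sh50 [415. 320.]
back27 [371. 294.]
nosebend [303. 323.]
v+1mm [321. 262.]
z+1 [320. 262.]
```

```bash
python3 -m creep '[[0,1,0,0,0,0],[0,2,0,0,0,0],[0,3,0,0,0,0],[1,3,0,0,0,0],[2,3,0,0,0,0],[3,3,0,0,0,0],[4,3,0,0,0,0],[5,3,0,0,0,0],[5,3,0,0,0,0],[5,3,0,0,0,0]]'; for i in 1 2; do python3 -c "
from h import *
optics.get_image('scene');print(monitor.sense()['ft_force'])"; done
python3 -m creep '[[0.5,0,0,0,0,0],[1,0,0,0,0,0],[1.5,0,0,0,0,0],[2,0,0,0,0,0],[2.5,0,0,0,0,0],[3,0,0,0,0,0],[3,0,0,0,0,0],[3,0,0,0,0,0],[3,0,0,0,0,0],[3,0,0,0,0,0]]'; for i in 1 2; do python3 -c "
from h import *
optics.get_image('scene');print(monitor.sense()['ft_force'])"; done
```

```text
time: 11.6
ee_pos: [0.4992, 0.1929, 0.2158]
tool_rot: [0.0, 0.991, 0.133, -0.0]
ft_force: [-0.0, 0.2, -2.2]
width: 0.214
grasp_force: 45.0
[-0.39034989  0.07002814 -2.54176054]
[-0.37863405  0.72597923 -2.98894886]
time: 12.95
ee_pos: [0.5021, 0.1937, 0.2158]
tool_rot: [0.0, 0.991, 0.133, 0.0]
ft_force: [-0.1, -0.2, -3.5]
width: 0.216
grasp_force: 45.0
[ 0.72569603 -0.66690975 -2.02759931]
[ 0.0867644  -0.41034884 -2.59081476]
```

```bash
for k in 1 2; do python3 -m creep '[[0.5,0,0,0,0,0],[1,0,0,0,0,0],[1.5,0,0,0,0,0],[2,0,0,0,0,0],[2.5,0,0,0,0,0],[2.5,0,0,0,0,0],[2.5,0,0,0,0,0],[2.5,0,0,0,0,0],[2.5,0,0,0,0,0],[2.5,0,0,0,0,0]]'|egrep 'ee|ft'; for i in 1 2; do python3 -c "
from h import *
optics.get_image('scene');print(monitor.sense()['ft_force'])"; done;done
```

```text
ee_pos: [0.5045, 0.1944, 0.2158]
ft_force: [0.7, 0.1, -2.4]
[-0.17907123  0.25620457 -2.96883899]
[ 0.44252034  0.35175104 -2.66319836]
ee_pos: [0.5069, 0.195, 0.2158]
ft_force: [-2.5, -2.3, -2.1]
[-2.2785864  -0.4484805  -2.96993059]
[-1.74279102 -0.65811597 -2.9543688 ]
```

```bash
python3 -m creep '[[1,0,0,0,0,0],[2,0,0,0,0,0],[3,0,0,0,0,0],[4,0,0,0,0,0],[5,0,0,0,0,0],[6,0,0,0,0,0],[7,0,0,0,0,0],[8,0,0,0,0,0],[8,0,0,0,0,0],[8,0,0,0,0,0]]'|egrep 'ee|ft';  python3 - <<'E'
from h import *
a=grab('scene','s4');s=monitor.sense();print(s['ft_force'],s['moment'])
b=grab('top','t4')
c=lambda d,y,x:cv2.resize(d['pixels'][y:y+90,x:x+90][:,:,::-1],None,fx=4.4,fy=4.4,interpolation=3)
cv2.imwrite('pics/c6.png',np.hstack([c(a,100,280),c(b,130,140)]))
E
```

```text
ee_pos: [0.5145, 0.1971, 0.2157]
ft_force: [-4.8, -0.4, -4.3]
[-4.17493156 -1.12801679 -3.44617643] [-0.03334111  0.97021666  0.05022535]
```

View pics/c6.png

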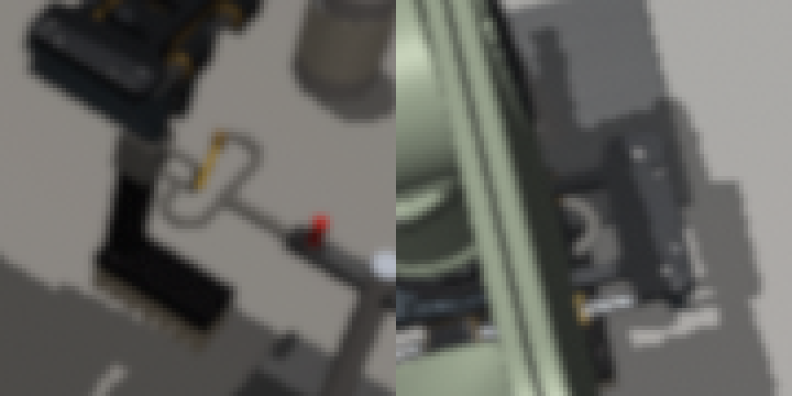

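The scene crop shows the gate swung inward, pivot (215,140) and free end (200,185), with the loop bar against it at (195,180). The force is about 4.3 N. I'll continue inward.

```bash
python3 -m creep '[[1,0,0,0,0,0],[2,0,0,0,0,0],[3,0,0,0,0,0],[4,0,0,0,0,0],[5,0,0,0,0,0],[6,0,0,0,0,0],[7,0,0,0,0,0],[7.5,0,0,0,0,0],[7.5,0,0,0,0,0],[7.5,0,0,0,0,0]]'|egrep 'ee|ft';  python3 - <<'E'
from h import *
optics.get_image('scene');s=monitor.sense();print(s['ft_force'],s['moment'])
E
```

```text
ee_pos: [0.5218, 0.1987, 0.2157]
ft_force: [-5.8, -1.4, -3.1]
[-5.01132512 -1.08402225 -3.48901389] [-0.35598842  1.13474742  0.00461923]
```

```bash
python3 -m creep '[[0,1.5,0,0,0,0],[0,3,0,0,0,0],[0,4.5,0,0,0,0],[0,6,0,0,0,0],[0,7.5,0,0,0,0],[0,9,0,0,0,0],[0,10,0,0,0,0],[0,11,0,0,0,0],[0,11,0,0,0,0],[0,11,0,0,0,0]]'|egrep 'ee|ft';  python3 - <<'E'
from h import *
optics.get_image('scene');s=monitor.sense();print(s['ft_force'],s['moment'])
E
```

```text
ee_pos: [0.5248, 0.1886, 0.2159]
ft_force: [-0.4, -0.6, -3.5]
[ 0.93327279 -0.07704098 -3.19824732] [0.00938637 0.09684155 0.04014359]
```

```bash
python3 -m creep '[[0,1,0,0,0,0],[0,2,0,0,0,0],[0,3,0,0,0,0],[0,4,0,0,0,0],[0,5,0,0,0,0],[0,6,0,0,0,0],[0,7,0,0,0,0],[0,8,0,0,0,0],[0,8,0,0,0,0],[0,8,0,0,0,0]]'|egrep 'ee|ft';  python3 - <<'E'
from h import *
a=grab('scene','s5');s=monitor.sense();print(s['ft_force'],s['moment'])
cv2.imwrite('pics/c7.png',cv2.resize(a['pixels'][100:190,280:370][:,:,::-1],None,fx=6,fy=6,interpolation=3))
E
```

```text
ee_pos: [0.5269, 0.1808, 0.2158]
ft_force: [0.3, 0.5, -2.7]
[-0.91052099 -0.19901987 -3.3389466 ] [-0.02983546  0.07452444 -0.00425089]
```

View pics/c7.png

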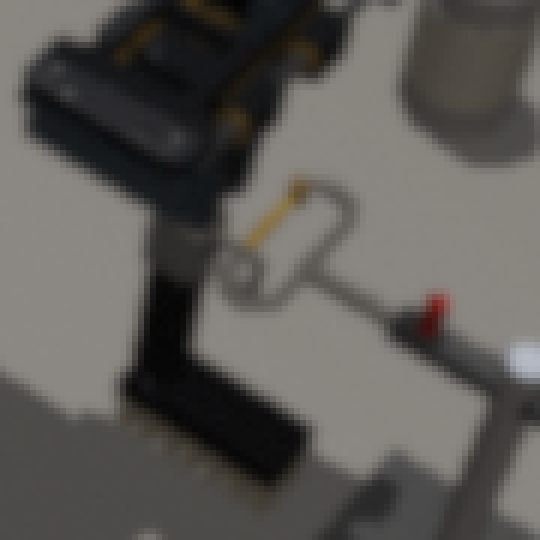

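The gate is back in its shut line, from (250,245) to (300,190), with the loop round the nose at (240,265). Next I'll lower until the nose carries the weight.

```bash
python3 -m creep '[[0,0,0.7,0,0,0],[0,0,1.4,0,0,0],[0,0,2.1,0,0,0],[0,0,2.8,0,0,0],[0,0,3.5,0,0,0],[0,0,4,0,0,0],[0,0,4,0,0,0],[0,0,4,0,0,0],[0,0,4,0,0,0],[0,0,4,0,0,0]]'|egrep 'ee|ft';  python3 -c "
from h import *
optics.get_image('scene');print(monitor.sense()['ft_force'])"
python3 -m creep '[[0,0,0.3,0,0,0],[0,0,0.6,0,0,0],[0,0,0.9,0,0,0],[0,0,1,0,0,0],[0,0,1,0,0,0],[0,0,1,0,0,0],[0,0,1,0,0,0],[0,0,1,0,0,0],[0,0,1,0,0,0],[0,0,1,0,0,0]]'|egrep 'ee|ft';  python3 -c "
from h import *
optics.get_image('scene');print(monitor.sense()['ft_force'])"
```

```text
ee_pos: [0.5269, 0.1808, 0.2119]
ft_force: [-0.1, 0.1, -3.2]
[-0.86449559 -0.59789538 -2.70977819]
ee_pos: [0.5269, 0.1808, 0.2108]
ft_force: [-0.2, -0.3, -3.2]
[ 0.06838255  0.20130604 -2.2450903 ]
```

```bash
for k in 1 2; do python3 -m creep '[[0,0,0.2,0,0,0],[0,0,0.4,0,0,0],[0,0,0.6,0,0,0],[0,0,0.6,0,0,0],[0,0,0.6,0,0,0],[0,0,0.6,0,0,0],[0,0,0.6,0,0,0],[0,0,0.6,0,0,0],[0,0,0.6,0,0,0],[0,0,0.6,0,0,0]]'|egrep 'ee|ft';  for i in 1 2; do python3 -c "
from h import *
optics.get_image('scene');print(monitor.sense()['ft_force'])";done;done
```

```text
ee_pos: [0.5269, 0.1808, 0.2103]
ft_force: [0.4, -0.3, 1.3]
[-0.17734021  0.43180807  1.25299083]
[-0.42727152 -0.65500595  0.6982741 ]
ee_pos: [0.527, 0.1808, 0.21]
ft_force: [-1.4, -0.7, 5.2]
[-1.86968489 -0.21101431  4.75299397]
[-1.84891302 -0.71903848  5.8646065 ]
```

```bash
python3 -m creep '[[0,0,-0.4,0,0,0],[0,0,-0.7,0,0,0],[0,0,-0.7,0,0,0],[0,0,-0.7,0,0,0],[0,0,-0.7,0,0,0],[0,0,-0.7,0,0,0],[0,0,-0.7,0,0,0],[0,0,-0.7,0,0,0],[0,0,-0.7,0,0,0],[0,0,-0.7,0,0,0]]' - 5|egrep 'ee|ft|gr';python3 -m creep '[[0,0,0,0,0,0],[0,0,0,0,0,0],[0,0,0,0,0,0],[0,0,0,0,0,0],[0,0,0,0,0,0],[0,0,0,0,0,0],[0,0,0,0,0,0],[0,0,0,0,0,0],[0,0,0,0,0,0],[0,0,0,0,0,0]]' 0.45 5;  python3 - <<'E'
from h import *
a=grab('scene','s6');b=grab('top','t6')
c=lambda d,y,x:cv2.resize(d['pixels'][y:y+100,x:x+90][:,:,::-1],None,fx=4.4,fy=4.4,interpolation=3)
cv2.imwrite('pics/c8.png',np.hstack([c(a,95,280),c(b,120,140)]))
E
```

```text
ee_pos: [0.5269, 0.1808, 0.2102]
ft_force: [0.9, -0.7, 0.2]
grasp_force: 5.0
time: 28.8
ee_pos: [0.5269, 0.1808, 0.2103]
tool_rot: [0.0, 0.991, 0.133, 0.0]
ft_force: [0.5, -0.2, -0.4]
width: 0.55
grasp_force: 0.0
```

View pics/c8.png

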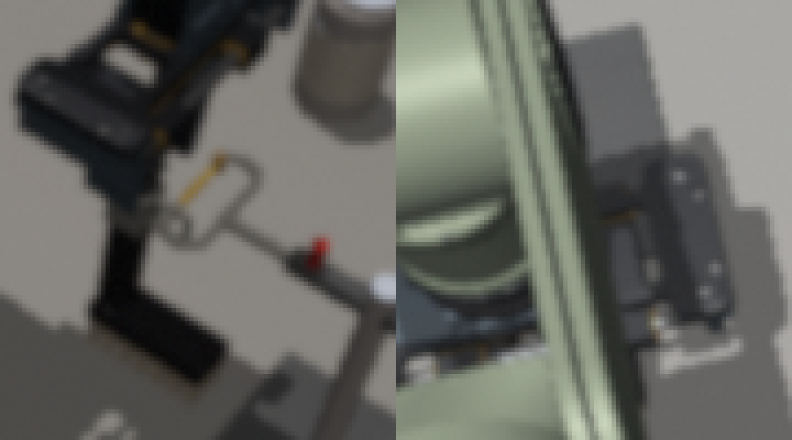

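The brush is hanging from the nose with the gate shut and the fingers open. Next I'll retreat upward.

```bash
python3 -m creep '[[0,0,0,0,0,0],[0,0,-8,0,0,0],[0,0,-16,0,0,0],[0,0,-26,0,0,0],[0,0,-38,0,0,0],[0,0,-52,0,0,0],[0,0,-70,0,0,0],[0,0,-90,0,0,0],[0,0,-110,0,0,0],[0,0,-120,0,0,0]]' 0.25;python3 -m creep '[[-30,0,0,0,0,0],[-70,0,0,0,0,0],[-100,0,0,0,0,0],[-130,0,0,0,0,0],[-150,0,0,0,0,0],[-150,0,0,0,0,0],[-150,0,0,0,0,0],[-150,0,0,0,0,0],[-150,0,0,0,0,0],[-150,0,0,0,0,0]]'|egrep 'time|ft'; python3 - <<'E'
from h import *
a=grab('scene','s7');b=grab('top','t7')
c=lambda d,y,x:cv2.resize(d['pixels'][y:y+120,x:x+90][:,:,::-1],None,fx=4.4,fy=4.4,interpolation=3)
cv2.imwrite('pics/c9.png',np.hstack([c(a,95,280),c(b,120,140)]))
E
```

```text
time: 30.15
ee_pos: [0.5273, 0.181, 0.3322]
tool_rot: [-0.0, 0.991, 0.133, 0.001]
ft_force: [0.5, 0.3, -0.1]
width: 0.749
grasp_force: 0.0
time: 31.4
ft_force: [-0.0, -0.8, -0.5]
```

View pics/c9.png

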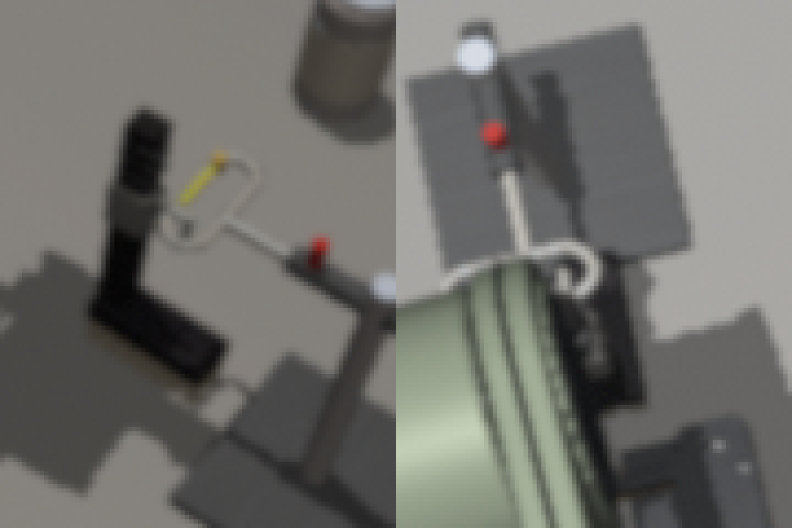

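The brush hangs free from the nose: its loop is at scene crop (180,220), and the gate is shut from (185,200) to (220,160). The gripper is well clear, so I'll hand in.

```bash
python3 -c "
from h import *
print(r.finish_job())"
```

```text
the job is handed in; nothing more can be done
None
```

The middle-sized brush hangs by its loop from the hook's nose with the gate shut behind it; the robot is clear, the hook took at most about 8 N by my estimate, and the job was handed in at about 31.5 s.

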